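Riddle a crushed clinker sample and pick off the oversize

TASK

Put the small lumps left in the white tray into the feed pan with the rest of the sample, then lift the pan by its red bar to tip everything onto the bar screen, and lower the pan fully again. Jog the screen three times: pull its red upright grip right to the end stop and let go so that it snaps back (jog again if a small lump has still not dropped into the catch pan). Finally pick the large lumps off the bars and lay them side by side on the floor of the white tray, leaving the screen home, the small lumps in the catch pan and the other things on the bench where they are.

Things in the scene. Friction and masses are not known exactly. Their poses are not given: they have to be found in the camera images.
- stand: Fixed blue and steel stand of the bench riddle, x -165..165, y -185..355 mm overall. Origin on the bench under the centre of the (home) bar screen; +y points from the screen to the feed pan, x across, z up. Offsets below called 'stand' are in this frame, in mm.
- catch_pan (a point): Centre of the catch pan's inner floor, stand (0, -30, 6): fixed open steel box under the screen, inside stand x -140..140, y -169..109, rim 75 high. Beyond the screen's low end (stand y below -107) it is open from above for 60 mm.
- screen (a point): Middle of the bar screen, between the bar tops, 88 mm above the bench; moves with the screen. The screen slopes 0.18 rad, high at the feed (+y) end; this frame is tilted with it, z square to the bars. Inside x -130..130, y -99..99 mm. Grid of 10 mm bars: at x -81, -27, 27, 81 and at y -52, 0, 52, openings 44 x 42 mm: small lumps fall through, large cannot. Walls above the bars: 22 mm at both x sides, 45 at the -y end, 11 at +y.
- riddle (a joint): Travel of the bar screen in m: 0 home, 0.045 at the end stop, pulled level towards the stand's -y. A spring drives it home: 4.5 N at the start, 11 N at the stop.
- riddle_grip (a point): Point to pinch on the screen's red upright round grip, 18 mm diameter, from 95 to 162 mm above the bench. The point is on its axis, 139 mm above the bench, at stand x 0, y -140 when home; 30 mm outside the screen's -y wall (114 mm high). A bracket 30 mm wide lies under the grip, its top 96 mm above the bench.
- feed (a joint): Angle of the hinged feed pan in rad: 0 lying level on its rest, 0.90 tipped right up (stop); it falls back by its own weight. Raising the handle tips the lumps towards the stand's -y onto the screen; they slide out above about 0.5. Pan inside 212 (x) x 189 mm, floor 141 mm and wall tops 188 mm above the bench, open at the hinge end. Up to 10 N at the handle.
- feed_handle (a point): Middle of the feed pan's red round bar handle, 12 mm diameter, 100 mm long, parallel to the hinge and the stand's x; 36 mm free between bar and the pan's end wall. Pan down: stand (0, 347, 180). It travels on an arc about point feed_hinge of 239 mm radius, up to 347 mm above the bench.
- feed_hinge (a point): Middle of the feed pan's hinge axis, which runs along the stand's x, at stand (0, 112, 135).
- tray: White plastic crusher tray, fixed, 270 x 200 x 40 mm outside, walls and floor 5 mm; origin under its centre, x along its length, z up.
- big1: Large lump of teal clinker, about 66 x 58 x 56 mm along its own x, y, z, 0.18 to 0.31 kg, nearly flat sides with broken-off corners; origin at its centre. Two to four large lumps are present; they start in the feed pan.
- big2: Large lump of teal clinker, about 66 x 58 x 56 mm along its own x, y, z, 0.18 to 0.31 kg, nearly flat sides with broken-off corners; origin at its centre.
- big3: Large lump of teal clinker, about 66 x 58 x 56 mm along its own x, y, z, 0.18 to 0.31 kg, nearly flat sides with broken-off corners; origin at its centre.
- big4: Large lump of teal clinker, about 66 x 58 x 56 mm along its own x, y, z, 0.18 to 0.31 kg, nearly flat sides with broken-off corners; origin at its centre.
- small1: Small lump of teal clinker, about 36 x 32 x 30 mm along its own x, y, z, 0.04 kg; origin at its centre. It starts in the feed pan.
- small2: Small lump of teal clinker, about 36 x 32 x 30 mm along its own x, y, z, 0.04 kg; origin at its centre. It starts in the feed pan.
- small3: Small lump of teal clinker, about 36 x 32 x 30 mm along its own x, y, z, 0.04 kg; origin at its centre. It starts in the white tray; two or three of small3, small4 and small5 are present.
- small4: Small lump of teal clinker, about 36 x 32 x 30 mm along its own x, y, z, 0.04 kg; origin at its centre. It starts in the white tray; two or three of small3, small4 and small5 are present.
- small5: Small lump of teal clinker, about 36 x 32 x 30 mm along its own x, y, z, 0.04 kg; origin at its centre. It starts in the white tray; two or three of small3, small4 and small5 are present.
- bowl: Bystander: white mixing bowl, 140 mm across, 50 mm high; origin under its centre.
- washbottle: Bystander: white wash bottle with red cap, 64 mm diameter, 160 mm high; origin under its centre.
- beaker: Bystander: glass beaker, 72 mm diameter, 95 mm high; origin under its centre.
- brush: Bystander: bench brush lying flat, 190 mm long along its x.
- marker: Bystander: green marker pen lying flat, 130 mm long along its x.
- goggles: Bystander: clear safety goggles, 50 x 150 x 45 mm.
Not all that is in view belongs to the job. Leave any black, brown or yellow look-alike of the big4 alone.

How it is judged:
By the outcome, as a careful person would: the job done as asked, in the order asked, and still so for the second after the job is handed in, with the robot touching nothing.
Of big1, big2, big3, big4 only 2 to 4 are there at a start; the rules pass over those that are not, and their reading is None.
Of small3, small4, small5 only 2 to 3 are there at a start; the rules pass over those that are not, and their reading is None.
At some moment in a run one of big1, big2, big3, big4 may be knocked a few centimetres aside while the robot is not near it.
Once in a run the grip may slacken for a moment while it holds something.
It also fails if it takes over 210 s, if anything falls off the work surface, if the arm or the gripper's body presses on something with over 40 N, if the wrist force passes 120 N, or if a joint passes its speed limit or range.

ROBOT

A 6-joint arm with a two-finger parallel gripper is mounted at the origin on the work surface. World frame = base frame: x ahead of the robot, y to its left, z up, the work surface at z = 0. Lengths are in m, angles in rad, forces in N, time in s.
With the tool pointing down it reaches from about 0.3 to 0.875 m from the base axis. Payload 6.4 kg.
Tool frame: the origin (TCP) lies on the mounting face of the last link; the fingertips stand 173 mm ahead of it and the grasp point (between the pads) lies 155 mm ahead of it (ctrl.tip_reach is the distance from the TCP to the fingertips, in m); z points along the fingers, y is the line along which they close (so a half turn about z gives the same grasp; the last joint's range is limited). The gripper opens to 85 mm and grips with 20 to 120 N. Pads are 22 mm wide; open, the fingers measure 114 mm over their backs; the gripper's body (76 mm by 85 mm) begins 54 mm behind the grasp point. The pads swing forward as they close: fully open they stand 13 mm farther back than shut.
Start: joints at [-1.321, 0.181, 1.607, -0, 1.354, -0.206], TCP at [0.253, -0.516, 0.405] pointing down, gripper open.
Joint ranges: [-2.99, 2.99], [-0.89, 2.07], [0.3, 2.58], [-1.14, 4.28], [0, 2.63], [-3.12, 3.12]. Speed limits (rad/s): [2.57, 2.57, 3.01, 3.14, 3.14, 3.14].

INTERFACE

Orientations are given as a unit quaternion [w, x, y, z].
In Python, from bench import ctrl gives the robot as it stands.
- The arm moves only by the shell command python3 -m pendant 'ROWS'. ROWS is JSON, a list that holds one entry, the list of rows, each a list of 7 numbers: the opening, from 0 (shut) to 1 (fully open), then the shift along the tool's x, y, z in mm, then the turn, a rotation vector about the tool's x, y, z in rad. A call has 1 to 5 rows; each row is the pose to reach, as a shift and turn from the pose commanded when the call began, along the tool's axes at that moment; what a row does not reach only later rows make up. A row lasts 1/12 s, in which the tool goes at most 41.7 mm and 7.16 degrees, less where a joint would pass 70% of its speed; a pose out of reach is approached as far as the arm can. A call with a gripper value outside its range is refused whole. The fingers move at their own pace and stop on an object; the grip force is fixed at half the most. Time passes only in rows, so rows that repeat a pose let the fingers close. It gives the time, the measured TCP pose, the force, the opening and the grip force at its end, in the units of the state.
- ctrl.get_obs(): the state, without advancing time (a new reading comes with each control period).
- ctrl.camera(name): name is "scene" or "top"; returns the picture (420x560x3 uint8, red, green, blue); there is no depth.
- ctrl.camera_params(name): a dict with "mtx" (3x3 intrinsics, pixels), "distortion" ([k1, k2, p1, p2, k3] as OpenCV has them; the pictures are not rectified), "world_from_camera" (4x4, takes a point from camera to world coordinates). Camera axes: x right, y down, z forward; pixel columns grow to the right and rows downward; lengths in m; the calibration is good to about 2 mm. A picture is of the moment at which its call begins. camera_params takes no time and is no camera call.
- ctrl.hand_in(): hands the job in; it is judged then, once.
Trained networks look in the newest picture that a camera, given by its name, has taken for a name from the list of things; names that differ only in an ending like _2 or _b are one class to them, and where a whole thing is asked for, a point or a joint stands for the part that bears it (a point fixed in the world has none). Each returns a list of dicts, best first, with "confidence" (0 to 1); they miss things now and then, are a little off and sometimes report something else, mostly with a low value. They report only what shows in the picture. A call takes as long as a camera call. They do not tell look-alikes from the thing itself.
- ctrl.boxes_of(camera, name): "point" ([column, row] as shares, 0 to 1, of the picture: columns of its width, rows of its height, amid what is visible of it).
The state is a dict: "time_s": time; "q": joint angles; "dq": joint speeds; "joint_efforts": joint torques, N m; "eef_pos": TCP position; "eef_rot": TCP orientation; "wrist_force": force on the tool from outside, world axes, zero at the start; "torque": the same for the moment, N m; "opening": opening from 0.0 (shut) to 1.0 (fully open); "grasp_force": force on a finger pad.
Only numpy, scipy, OpenCV 4.12 (cv2) and the standard library are available. Lean on these libraries where they do the work, as an engineer would, in place of code of your own. Each camera call takes 0.05 s, during which the arm holds its last target. There are 200 camera calls.

## Working session

There is one attempt and no reset: what is moved stays moved. The work goes in short steps, Python scripts to look and compute and a shell command to move; the robot and the scene stay as the last step left them, time stands still between calls to the robot, and variables do not carry over. Pictures are saved under pics/ and viewed, at most 14 in all, crops included, and the job is handed in when it is done.

```bash
ls; mkdir -p pics
python3 - <<'E'
from bench import ctrl
import cv2,numpy as np
o=ctrl.get_obs();print(o['time_s'],o['eef_pos'],o['eef_rot'],o['opening'])
for n in('scene','top'):
    cv2.imwrite(f'pics/{n}0.png',ctrl.camera(n)[:,:,::-1]); p=ctrl.camera_params(n);print(n,np.round(p['mtx'],1).tolist(),np.round(p['distortion'],3),np.round(p['world_from_camera'],3).tolist())
    for k in('stand','feed_handle','riddle_grip','tray','big1','small1','bowl','feed_hinge','screen'):
        print(k,[(round(d['point'][0]*560),round(d['point'][1]*420),round(d['confidence'],2)) for d in ctrl.boxes_of(n,k)])
E
```

```text
pics
0.0 [ 0.25301673 -0.51604223  0.40376301] [-9.08239691e-04  9.74152132e-01  2.25891118e-01 -2.34642017e-05] 0.9975426416843123
scene [[473.7, 0.0, 285.1], [0.0, 473.7, 212.2], [0.0, 0.0, 1.0]] [-0.017  0.     0.     0.     0.   ] [[-0.872, 0.429, -0.238, 0.829], [0.49, 0.748, -0.448, 0.542], [-0.015, -0.507, -0.862, 1.269], [0.0, 0.0, 0.0, 1.0]]
stand [(306, 261, 0.84), (337, 297, 0.51)]
feed_handle [(337, 295, 0.75), (287, 234, 0.67), (191, 217, 0.44)]
riddle_grip [(287, 234, 0.98)]
tray [(239, 161, 0.88)]
big1 [(323, 333, 0.95), (348, 398, 0.85), (369, 304, 0.81), (437, 282, 0.75), (404, 373, 0.72), (217, 166, 0.64), (260, 340, 0.44), (303, 259, 0.41)]
small1 [(327, 280, 0.76), (279, 380, 0.68), (345, 319, 0.59)]
bowl [(208, 287, 0.94)]
feed_hinge [(335, 298, 0.98), (207, 289, 0.35)]
screen [(286, 235, 0.79)]
top [[392.1, 0.0, 279.6], [0.0, 392.1, 210.5], [0.0, 0.0, 1.0]] [-0.048  0.     0.     0.     0.   ] [[0.027, -0.984, 0.179, 0.312], [-0.999, -0.022, 0.026, -0.053], [-0.022, -0.179, -0.984, 1.237], [0.0, 0.0, 0.0, 1.0]]
stand [(246, 210, 0.62)]
feed_handle [(191, 197, 0.86)]
riddle_grip [(275, 206, 0.74)]
tray [(384, 222, 0.9), (177, 142, 0.75)]
big1 [(164, 221, 0.95), (176, 313, 0.95), (130, 230, 0.84), (169, 174, 0.65), (134, 180, 0.62), (247, 205, 0.21)]
small1 [(270, 128, 0.66), (168, 196, 0.64), (208, 201, 0.6), (171, 173, 0.54)]
bowl []
feed_hinge [(196, 197, 0.76)]
screen [(195, 199, 0.75), (441, 188, 0.74), (269, 220, 0.66)]
```

Run:
```python
import cv2
for n in('scene','top'):
    cv2.imwrite(f'pics/{n}0b.png',cv2.resize(cv2.imread(f'pics/{n}0.png'),(800,600),interpolation=cv2.INTER_CUBIC))
```

```text
(no output)
```

View pics/scene0b.png

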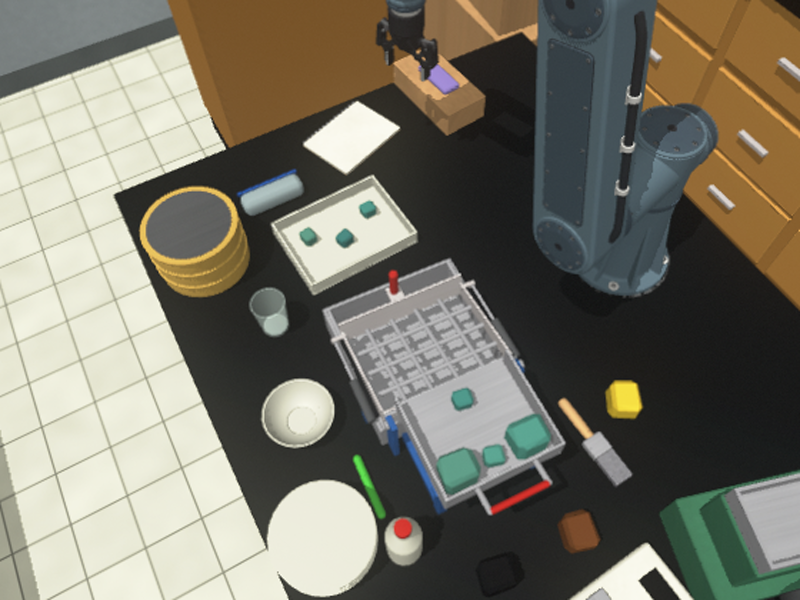

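View pics/top0b.png

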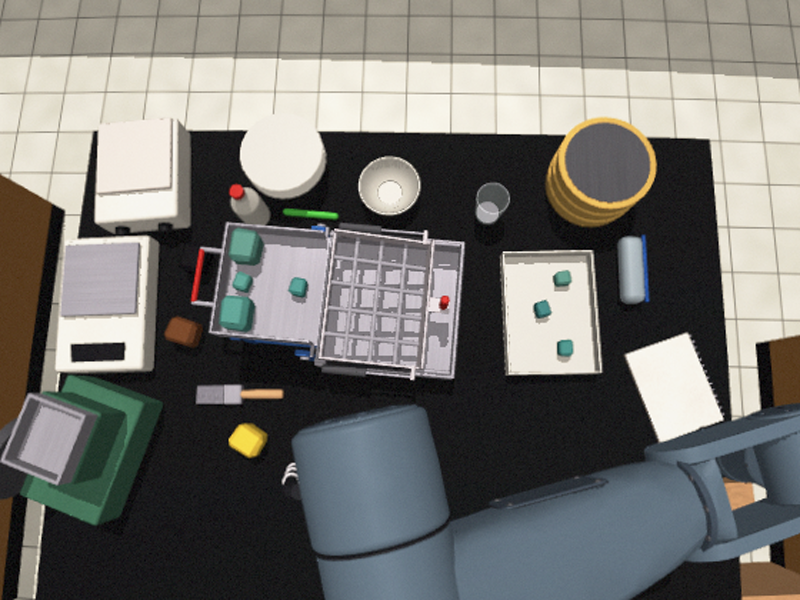

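```bash
cat > h.py <<'E'
from bench import ctrl
import cv2,numpy as np
from scipy.spatial.transform import Rotation as R
P={n:ctrl.camera_params(n) for n in('scene','top')}
def ray(n,uv):
    p=P[n];x=cv2.undistortPoints(np.array([[uv]],float),np.array(p['mtx']),np.array(p['distortion']))[0,0]
    T=np.array(p['world_from_camera']);d=T[:3,:3]@[x[0],x[1],1];return T[:3,3],d/np.linalg.norm(d)
def onz(n,uv,z):
    o,d=ray(n,uv);return o+d*(z-o[2])/d[2]
def tri(a,b):
    o,d=ray('scene',a);q,e=ray('top',b);s=np.linalg.lstsq(np.c_[d,-e],q-o,rcond=None)[0]
    A=o+s[0]*d;B=q+s[1]*e;return (A+B)/2,np.linalg.norm(A-B)
def proj(n,X):
    p=P[n];T=np.linalg.inv(np.array(p['world_from_camera']))
    return cv2.projectPoints(np.array([X],float),cv2.Rodrigues(T[:3,:3])[0],T[:3,3],np.array(p['mtx']),np.array(p['distortion']))[0][0,0]
def shot(n,fn=None):
    im=ctrl.camera(n)[:,:,::-1].copy()
    if fn: cv2.imwrite(f'pics/{fn}.png',im)
    return im
def blobs(im,col,mn=15):
    h=cv2.cvtColor(im,cv2.COLOR_BGR2HSV)
    if col=='teal': m=cv2.inRange(h,(75,70,35),(98,255,255))
    else: m=cv2.inRange(h,(0,130,60),(6,255,255))|cv2.inRange(h,(174,130,60),(180,255,255))
    n,l,s,c=cv2.connectedComponentsWithStats(m)
    return [(c[i].round(1).tolist(),int(s[i,4]),s[i,:4].tolist()) for i in range(1,n) if s[i,4]>mn]
# stand pose, filled in below
E
python3 - <<'E'
from h import *
for n in('scene','top'):
    im=cv2.imread(f'pics/{n}0.png')
    for c in('teal','red'): 
        print(n,c)
        for b in blobs(im,c): print('  ',b)
E
```

```text
scene teal
   ([257.0, 145.9], 96, [252, 141, 11, 11])
   ([215.3, 165.2], 88, [210, 160, 11, 12])
   ([241.1, 166.3], 100, [235, 160, 12, 13])
   ([323.1, 278.9], 174, [316, 272, 15, 15])
   ([369.1, 305.0], 693, [353, 290, 32, 31])
   ([345.1, 318.7], 194, [338, 311, 16, 16])
   ([320.4, 328.9], 684, [306, 314, 30, 32])
scene red
   ([274.9, 196.1], 90, [272, 189, 7, 17])
   ([363.5, 347.6], 275, [344, 337, 41, 24])
   ([281.5, 369.5], 137, [276, 363, 12, 14])
top teal
   ([171.5, 172.5], 486, [160, 160, 24, 26])
   ([169.3, 197.1], 141, [163, 190, 14, 15])
   ([393.2, 194.7], 97, [388, 190, 11, 10])
   ([208.6, 200.7], 136, [202, 194, 13, 14])
   ([165.3, 218.8], 515, [153, 207, 25, 25])
   ([379.0, 216.1], 104, [374, 210, 12, 13])
   ([395.0, 243.0], 108, [390, 238, 11, 11])
   ([107.8, 293.9], 16, [106, 289, 4, 11])
   ([70.6, 325.3], 18, [66, 323, 10, 5])
top red
   ([165.0, 133.6], 97, [160, 128, 11, 12])
   ([138.0, 192.5], 169, [133, 174, 10, 37])
   ([310.7, 211.2], 45, [308, 207, 7, 10])
```

Run:
```python
from h import *
pr={'handle':((363.5,347.6),(138,192.5)),'grip':((274.9,196.1),(310.7,211.2)),'tA':((257,145.9),(395,243)),'tB':((215.3,165.2),(393.2,194.7)),'tC':((241.1,166.3),(379,216.1)),
'bigL':((320.4,328.9),(171.5,172.5)),'bigR':((369.1,305),(165.3,218.8)),'s1':((323.1,278.9),(208.6,200.7)),'s2':((345.1,318.7),(169.3,197.1))}
X={}
for k,(a,b) in pr.items():
    x,e=tri(a,b);X[k]=x;print(k,x.round(4),round(e,4))
d=X['handle'][:2]-X['grip'][:2];print('dist',np.linalg.norm(d));u=d/np.linalg.norm(d)
yaw=np.arctan2(-u[0],u[1]);o=X['grip'][:2]+u*.140;o2=X['handle'][:2]-u*.347;print('yaw',yaw,'origin',o,o2)
# tray corners (top, 800px coords) rim z=.04
for c in [(502,251),(594,251),(602,374),(507,376)]: print(onz('top',(c[0]*.7,c[1]*.7),.04).round(3))
```

```text
handle [0.5477 0.3767 0.1746] 0.0007
grip [ 0.5136 -0.1119  0.1282] 0.0008
tA [ 0.4391 -0.3813  0.0158] 0.0016
tB [ 0.5937 -0.3803  0.0136] 0.001
tC [ 0.523  -0.333   0.0153] 0.0017
bigL [0.6096 0.2884 0.1663] 0.0018
bigR [0.4759 0.2962 0.1641] 0.0015
s1 [0.5332 0.1793 0.1513] 0.0005
s2 [0.5413 0.2935 0.1512] 0.0007
dist 0.4898431806635446
yaw -0.06983760295031483 origin [0.52333245 0.02771744] [0.52353085 0.03055369]
[ 0.646 -0.244  0.04 ]
[ 0.651 -0.447  0.04 ]
[ 0.382 -0.454  0.04 ]
[ 0.373 -0.253  0.04 ]
```

```bash
python3 -m pendant '[[[0.8,40,-7,0,0,0,0.114],[0.8,80,-14,0,0,0,0.228],[0.8,120,-21,0,0,0,0.342],[0.8,160,-28,0,0,0,0.4557],[0.8,200,-35,0,0,0,0.4557]]]'; python3 -m pendant '[[[0.8,10,0,40,0,0,0],[0.8,10,0,80,0,0,0],[0.8,10,0,100,0,0,0],[0.8,10,0,100,0,0,0]]]'
```

```text
time_s: 1.42
eef_pos: [0.4181, -0.3959, 0.4049]
eef_rot: [0.0, 1.0, -0.003, 0.0]
wrist_force: [0.3, -1.0, 0.4]
opening: 0.801
grasp_force: 0.0
time_s: 1.75
eef_pos: [0.4261, -0.3947, 0.2989]
eef_rot: [-0.004, 1.0, 0.001, -0.003]
wrist_force: [0.4, 0.5, -0.2]
opening: 0.803
grasp_force: 0.0
```

```bash
python3 -m pendant '[[[0.8,12,-15,40,0,0,0],[0.8,12,-15,80,0,0,0],[0.8,12,-15,110,0,0,0],[0.8,12,-15,120,0,0,0],[0.8,12,-15,120,0,0,0]]]'; python3 -m pendant '[[[0,0,0,0,0,0,0],[0,0,0,0,0,0,0],[0,0,0,0,0,0,0],[0,0,0,0,0,0,0],[0,0,0,0,0,0,0]]]'; python3 -m pendant '[[[0,0,0,0,0,0,0],[0,0,0,-20,0,0,0],[0,0,0,-60,0,0,0],[0,0,0,-100,0,0,0],[0,0,0,-140,0,0,0]]]'
```

```text
time_s: 2.17
eef_pos: [0.4384, -0.3817, 0.1832]
eef_rot: [-0.002, 1.0, -0.0, -0.001]
wrist_force: [-0.6, 0.7, 0.8]
opening: 0.795
grasp_force: 0.0
time_s: 2.58
eef_pos: [0.4399, -0.3833, 0.1879]
eef_rot: [0.002, 1.0, 0.0, 0.002]
wrist_force: [-0.2, 0.9, 6.0]
opening: 0.342
grasp_force: 59.3
time_s: 3.0
eef_pos: [0.4389, -0.3819, 0.3277]
eef_rot: [0.001, 1.0, 0.0, 0.0]
wrist_force: [1.0, -0.9, -0.6]
opening: 0.341
grasp_force: 59.4
```

```bash
python3 -m pendant '[[[0,0,-20,-35,0,0,0],[0,0,-40,-70,0,0,0],[0,0,-80,-80,0,0,0],[0,0,-120,-80,0,0,0],[0,0,-160,-80,0,0,0]]]'; python3 -m pendant '[[[0,8,-40,0,0,0,0],[0,16,-80,0,0,0,0],[0,24,-120,0,0,0,0],[0,31,-160,0,0,0,0],[0,31,-200,0,0,0,0]]]';python3 -m pendant '[[[0,0,-40,0,0,0,0],[0,0,-80,0,0,0,0],[0,0,-120,0,0,0,0],[0,0,-160,0,0,0,0],[0,0,-200,0,0,0,0]]]';python3 -m pendant '[[[0,0,-22,20,0,0,0],[0,0,-22,60,0,0,0],[0,0,-22,78,0,0,0],[0,0,-22,78,0,0,0]]]'
```

```text
time_s: 3.42
eef_pos: [0.4388, -0.2209, 0.4079]
eef_rot: [0.002, 1.0, -0.001, 0.002]
wrist_force: [-0.9, 0.2, -0.7]
opening: 0.346
grasp_force: 59.4
time_s: 3.83
eef_pos: [0.4703, -0.0202, 0.4067]
eef_rot: [0.001, 1.0, -0.0, 0.002]
wrist_force: [0.8, 0.6, -0.5]
opening: 0.341
grasp_force: 59.4
time_s: 4.25
eef_pos: [0.4694, 0.1799, 0.4067]
eef_rot: [-0.0, 1.0, 0.0, 0.002]
wrist_force: [0.9, -0.5, 0.5]
opening: 0.343
grasp_force: 59.4
time_s: 4.58
eef_pos: [0.4689, 0.2006, 0.3249]
eef_rot: [-0.0, 1.0, 0.001, -0.001]
wrist_force: [-0.5, -0.5, -0.4]
opening: 0.344
grasp_force: 60.6
```

```bash
python3 -m pendant '[[[0.75,0,0,0,0,0,0],[0.75,0,0,0,0,0,0],[0.75,0,0,-5,0,0,0],[0.75,0,0,-40,0,0,0],[0.75,0,0,-80,0,0,0]]]'; python3 -m pendant '[[[0.75,0,40,0,0,0,0],[0.75,0,80,0,0,0,0],[0.75,0,120,0,0,0,0],[0.75,0,160,0,0,0,0],[0.75,0,200,0,0,0,0]]]';python3 -m pendant '[[[0.75,24,30,0,0,0,0],[0.75,48,60,0,0,0,0],[0.75,72,90,0,0,0,0],[0.75,96,120,0,0,0,0],[0.75,124,150,0,0,0,0]]]';python3 -m pendant '[[[0.75,0,40,0,0,0,0],[0.75,0,80,0,0,0,0],[0.75,0,120,0,0,0,0],[0.75,0,160,0,0,0,0],[0.75,0,200,0,0,0,0]]]';python3 -m pendant '[[[0.75,0,30,20,0,0,0],[0.75,0,30,60,0,0,0],[0.75,0,30,100,0,0,0],[0.75,0,30,100,0,0,0]]]'
```

```text
time_s: 5.0
eef_pos: [0.4692, 0.1994, 0.4066]
eef_rot: [0.0, 1.0, -0.0, -0.002]
wrist_force: [1.6, -0.3, 0.2]
opening: 0.753
grasp_force: 0.0
time_s: 5.42
eef_pos: [0.4696, -0.0019, 0.4089]
eef_rot: [0.0, 1.0, 0.0, 0.002]
wrist_force: [-0.2, 0.9, -0.1]
opening: 0.751
grasp_force: 0.0
time_s: 5.83
eef_pos: [0.5945, -0.1523, 0.4089]
eef_rot: [0.001, 1.0, -0.001, 0.001]
wrist_force: [0.0, 0.3, 0.4]
opening: 0.753
grasp_force: 0.0
time_s: 6.25
eef_pos: [0.5935, -0.3524, 0.4089]
eef_rot: [0.001, 1.0, -0.0, 0.001]
wrist_force: [0.7, -0.1, 0.1]
opening: 0.753
grasp_force: 0.0
time_s: 6.58
eef_pos: [0.5911, -0.3796, 0.2984]
eef_rot: [-0.005, 1.0, -0.001, -0.005]
wrist_force: [-1.4, 1.6, -2.2]
opening: 0.752
grasp_force: 0.0
```

```bash
python3 -m pendant '[[[0.75,0,0,40,0,0,0],[0.75,0,0,80,0,0,0],[0.75,0,0,110,0,0,0],[0.75,0,0,118,0,0,0],[0.75,0,0,118,0,0,0]]]'; python3 -m pendant '[[[0,0,0,0,0,0,0],[0,0,0,0,0,0,0],[0,0,0,0,0,0,0],[0,0,0,0,0,0,0],[0,0,0,0,0,0,0]]]'; python3 -m pendant '[[[0,0,0,-20,0,0,0],[0,0,0,-60,0,0,0],[0,0,0,-100,0,0,0],[0,0,0,-140,0,0,0],[0,0,0,-180,0,0,0]]]'; python3 -m pendant '[[[0,0,-20,-35,0,0,0],[0,0,-60,-38,0,0,0],[0,0,-100,-38,0,0,0],[0,0,-140,-38,0,0,0],[0,0,-180,-38,0,0,0]]]'; python3 -m pendant '[[[0,0,-40,0,0,0,0],[0,0,-80,0,0,0,0],[0,0,-120,0,0,0,0],[0,0,-160,0,0,0,0],[0,0,-200,0,0,0,0]]]'; python3 -m pendant '[[[0,1,-40,0,0,0,0],[0,2,-80,0,0,0,0],[0,3,-120,0,0,0,0],[0,4,-160,0,0,0,0],[0,5,-200,0,0,0,0]]]'
```

```text
time_s: 7.0
eef_pos: [0.5937, -0.3796, 0.1881]
eef_rot: [-0.001, 1.0, 0.0, -0.001]
wrist_force: [0.3, 0.7, 0.5]
opening: 0.752
grasp_force: 0.0
time_s: 7.42
eef_pos: [0.5956, -0.3812, 0.1934]
eef_rot: [0.002, 1.0, 0.0, 0.003]
wrist_force: [-0.8, 0.7, 6.8]
opening: 0.383
grasp_force: 59.7
time_s: 7.83
eef_pos: [0.594, -0.3799, 0.3732]
eef_rot: [0.001, 1.0, 0.0, 0.001]
wrist_force: [0.5, -0.8, -0.7]
opening: 0.378
grasp_force: 59.2
time_s: 8.25
eef_pos: [0.5936, -0.1984, 0.4097]
eef_rot: [0.001, 1.0, -0.0, 0.002]
wrist_force: [0.0, -0.3, -1.1]
opening: 0.377
grasp_force: 59.2
time_s: 8.67
eef_pos: [0.5936, 0.0019, 0.4094]
eef_rot: [0.0, 1.0, 0.0, 0.002]
wrist_force: [0.8, -0.3, -0.8]
opening: 0.383
grasp_force: 59.2
time_s: 9.08
eef_pos: [0.5986, 0.202, 0.4095]
eef_rot: [-0.0, 1.0, 0.0, 0.002]
wrist_force: [0.6, -0.1, -1.4]
opening: 0.383
grasp_force: 59.2
```

```bash
python3 -m pendant '[[[0,0,0,40,0,0,0],[0,0,0,76,0,0,0],[0,0,0,80,0,0,0],[0.75,0,0,80,0,0,0],[0.75,0,0,80,0,0,0]]]'; python3 -m pendant '[[[0.75,0,0,0,0,0,0],[0.75,0,0,-5,0,0,0],[0.75,0,0,-40,0,0,0],[0.75,0,0,-80,0,0,0],[0.75,-5,40,-80,0,0,0]]]'; python3 -m pendant '[[[0.75,-15,35,0,0,0,0],[0.75,-30,70,0,0,0,0],[0.75,-45,105,0,0,0,0],[0.75,-60,140,0,0,0,0],[0.75,-71,175,0,0,0,0]]]';python3 -m pendant '[[[0.75,0,40,0,0,0,0],[0.75,0,80,0,0,0,0],[0.75,0,120,0,0,0,0],[0.75,0,160,0,0,0,0],[0.75,0,200,0,0,0,0]]]';python3 -m pendant '[[[0.75,0,40,0,0,0,0],[0.75,0,80,0,0,0,0],[0.75,0,120,30,0,0,0],[0.75,0,120,70,0,0,0],[0.75,0,120,100,0,0,0]]]'
```

```text
time_s: 9.5
eef_pos: [0.5992, 0.1999, 0.3284]
eef_rot: [-0.0, 1.0, 0.0, 0.001]
wrist_force: [1.1, 0.5, 0.9]
opening: 0.649
grasp_force: 0.0
time_s: 9.92
eef_pos: [0.5958, 0.1642, 0.4172]
eef_rot: [-0.002, 1.0, 0.003, 0.008]
wrist_force: [2.3, -2.1, 2.2]
opening: 0.745
grasp_force: 0.0
time_s: 10.33
eef_pos: [0.5216, -0.0165, 0.4082]
eef_rot: [0.0, 1.0, 0.0, 0.001]
wrist_force: [0.1, -0.9, 0.3]
opening: 0.748
grasp_force: 0.0
time_s: 10.75
eef_pos: [0.5224, -0.2173, 0.4084]
eef_rot: [0.001, 1.0, -0.0, 0.001]
wrist_force: [1.5, 0.8, 0.4]
opening: 0.753
grasp_force: 0.0
time_s: 11.17
eef_pos: [0.5223, -0.3386, 0.3071]
eef_rot: [0.002, 1.0, -0.002, 0.001]
wrist_force: [0.6, 0.1, -0.5]
opening: 0.749
grasp_force: 0.0
```

```bash
python3 -m pendant '[[[0.75,0,0,0,0,0,0],[0.75,0,0,0,0,0,0]]]'
python3 - <<'E'
from h import *
im=shot('top','top1');c=im[130:290,130:420]
cv2.imwrite('pics/top1c.png',cv2.resize(c,None,fx=2.7,fy=2.7,interpolation=cv2.INTER_CUBIC))
for b in blobs(im,'teal'):print(b)
for b in blobs(shot('scene'),'teal'):print('s',b)
E
```

```text
time_s: 11.33
eef_pos: [0.5223, -0.3349, 0.3059]
eef_rot: [-0.001, 1.0, -0.0, -0.001]
wrist_force: [0.5, -0.4, 0.5]
opening: 0.748
grasp_force: 0.0
([202.5, 179.2], 127, [197, 174, 12, 12])
([173.0, 205.8], 1108, [152, 178, 44, 55])
([208.5, 200.7], 137, [202, 194, 13, 14])
([199.6, 223.2], 134, [194, 217, 12, 13])
s ([241.1, 166.3], 100, [235, 160, 12, 13])
s ([349.8, 273.6], 173, [343, 266, 15, 16])
s ([323.1, 278.9], 174, [316, 272, 15, 15])
s ([306.3, 297.9], 173, [299, 290, 15, 17])
s ([351.2, 306.1], 1533, [316, 290, 71, 33])
```

View pics/top1c.png

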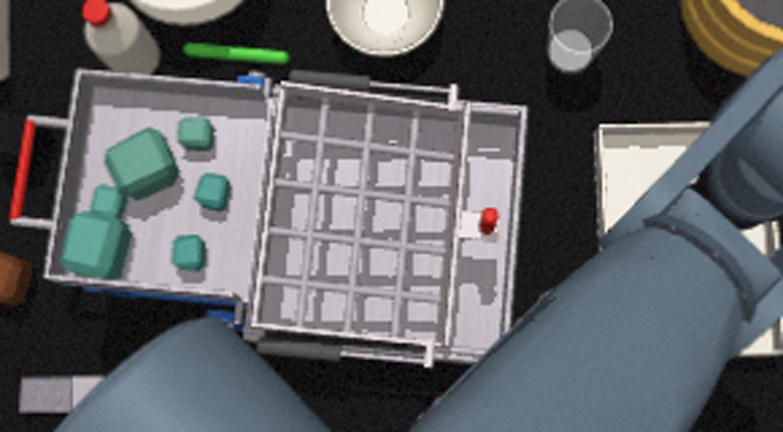

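```bash
python3 -c "
from h import *
print(onz('top',(193,209),.165))"
python3 -m pendant '[[[0.75,0,0,40,0,0,0],[0.75,0,0,80,0,0,0],[0.75,0,0,110,0,0,0],[0.75,0,0,118,0,0,0],[0.75,0,0,118,0,0,0]]]'; python3 -m pendant '[[[0,0,0,0,0,0,0],[0,0,0,0,0,0,0],[0,0,0,0,0,0,0],[0,0,0,0,0,0,0],[0,0,0,0,0,0,0]]]'; python3 -m pendant '[[[0,0,0,-20,0,0,0],[0,0,0,-60,0,0,0],[0,0,0,-100,0,0,0],[0,0,0,-140,0,0,0],[0,0,0,-180,0,0,0]]]'; python3 -m pendant '[[[0,0,-20,-35,0,0,0],[0,0,-60,-38,0,0,0],[0,0,-100,-38,0,0,0],[0,0,-140,-38,0,0,0],[0,0,-180,-38,0,0,0]]]'; python3 -m pendant '[[[0,0,-40,0,0,0,0],[0,0,-80,0,0,0,0],[0,0,-120,0,0,0,0],[0,0,-160,0,0,0,0],[0,0,-200,0,0,0,0]]]'
```

```text
[0.50597727 0.21887433 0.165     ]
time_s: 11.85
eef_pos: [0.5233, -0.3345, 0.1888]
eef_rot: [-0.0, 1.0, 0.0, -0.0]
wrist_force: [-0.1, 0.0, -0.2]
opening: 0.749
grasp_force: 0.0
time_s: 12.27
eef_pos: [0.5247, -0.3361, 0.1927]
eef_rot: [0.002, 1.0, 0.0, 0.003]
wrist_force: [0.6, 0.8, 7.5]
opening: 0.338
grasp_force: 57.9
time_s: 12.68
eef_pos: [0.5229, -0.3349, 0.3729]
eef_rot: [0.001, 1.0, 0.0, 0.001]
wrist_force: [1.5, -1.5, 0.3]
opening: 0.333
grasp_force: 58.6
time_s: 13.1
eef_pos: [0.5226, -0.1535, 0.4093]
eef_rot: [0.001, 1.0, -0.0, 0.002]
wrist_force: [0.5, 0.1, -0.1]
opening: 0.332
grasp_force: 58.6
time_s: 13.52
eef_pos: [0.5225, 0.0469, 0.4091]
eef_rot: [0.0, 1.0, -0.0, 0.002]
wrist_force: [1.0, 0.0, -0.2]
opening: 0.332
grasp_force: 58.6
```

```bash
python3 -m pendant '[[[0,-4,-40,0,0,0,0],[0,-8,-80,0,0,0,0],[0,-12,-120,0,0,0,0],[0,-16,-155,0,0,0,0],[0,-16,-173,20,0,0,0]]]'; python3 -m pendant '[[[0,0,0,30,0,0,0],[0,0,0,44,0,0,0],[0,0,0,44,0,0,0],[0.6,0,0,44,0,0,0],[0.6,0,0,44,0,0,0]]]'; python3 -m pendant '[[[0.6,0,0,0,0,0,0],[0.6,0,0,-40,0,0,0],[0.6,0,0,-64,0,0,0],[0.4,8,-40,-64,0,0,0.07],[0.4,16,-80,-64,0,0,0.07]]]';  python3 -m pendant '[[[0.4,10,-40,0,0,0,0],[0.4,20,-77,0,0,0,0],[0.4,20,-79,20,0,0,0],[0.4,20,-79,20,0,0,0]]]'
python3 - <<'E'
from h import *
im=shot('top','top2')
for b in blobs(im,'teal'):print(b)
im=shot('scene','s2');cv2.imwrite('pics/s2c.png',cv2.resize(im[170:400,200:480],None,fx=2.6,fy=2.6,interpolation=cv2.INTER_CUBIC))
o=ctrl.get_obs();print(o['eef_pos'])
E
```

```text
time_s: 13.93
eef_pos: [0.5071, 0.222, 0.3929]
eef_rot: [-0.002, 1.0, 0.002, 0.005]
wrist_force: [0.0, -0.5, 0.0]
opening: 0.337
grasp_force: 58.6
time_s: 14.35
eef_pos: [0.5077, 0.2179, 0.3452]
eef_rot: [-0.0, 1.0, -0.0, 0.002]
wrist_force: [-0.2, 0.2, -0.5]
opening: 0.595
grasp_force: 0.0
time_s: 14.77
eef_pos: [0.5245, 0.2974, 0.4119]
eef_rot: [-0.001, 0.999, -0.039, 0.004]
wrist_force: [1.3, 0.6, -0.0]
opening: 0.401
grasp_force: 0.0
time_s: 15.1
eef_pos: [0.5481, 0.3768, 0.3847]
eef_rot: [0.0, 0.999, -0.034, -0.001]
wrist_force: [-0.2, -0.5, -2.9]
opening: 0.402
grasp_force: 0.0
([202.5, 179.2], 126, [197, 174, 12, 12])
([173.0, 205.7], 1104, [152, 178, 44, 55])
([208.6, 200.7], 135, [202, 194, 13, 14])
([196.9, 217.8], 269, [189, 206, 17, 25])
[0.54825503 0.37490232 0.38660827]
```

View pics/s2c.png

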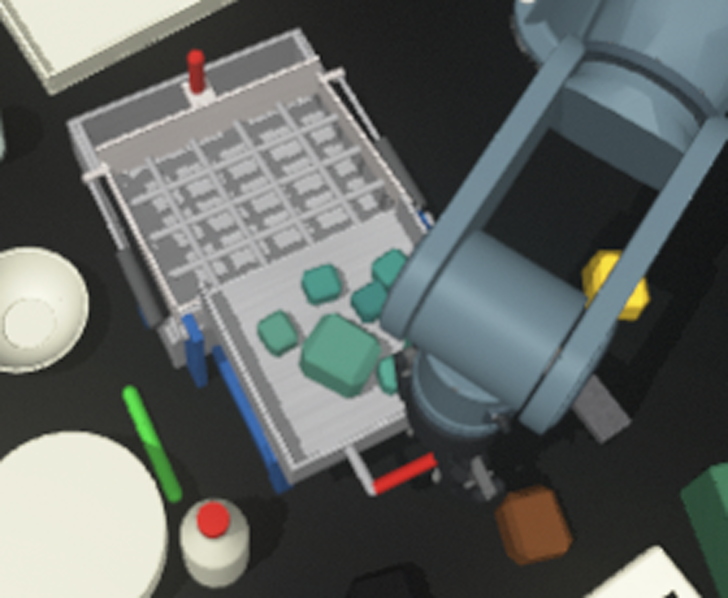

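```bash
python3 -m pendant '[[[0.4,0,0,25,0,0,0],[0.4,0,0,45,0,0,0],[0.4,0,0,49,0,0,0],[0.4,0,0,49,0,0,0]]]'; python3 -m pendant '[[[0,0,0,0,0,0,0],[0,0,0,0,0,0,0],[0,0,0,0,0,0,0],[0,0,0,0,0,0,0]]]'
python3 - <<'E'
from h import *
# handle arc: incremental tool shifts; tool pitch b follows a*0.5 about stand x. Tool axes: y=-stand y, z=down
a0=np.arctan2(45,235)
T=165-3
def tcp(a,b):  # stand y,z of TCP, tool leaning outward(+y) by b
    g=np.array([239*np.cos(a0+a),239*np.sin(a0+a)])
    return g+158*np.array([np.sin(b),np.cos(b)])*np.array([1,1])
A=np.arange(0,.92,.06)
for a in A: print(round(a,2),(tcp(a,0)-tcp(0,0)).round(1),(tcp(a,a/2)-tcp(0,0)).round(1))
E
```

```text
time_s: 15.53
eef_pos: [0.5483, 0.374, 0.3373]
eef_rot: [0.001, 0.999, -0.036, -0.001]
wrist_force: [-0.0, 0.0, -1.0]
opening: 0.405
grasp_force: 0.0
time_s: 15.87
eef_pos: [0.5491, 0.3748, 0.3403]
eef_rot: [0.0, 0.999, -0.035, 0.001]
wrist_force: [-0.9, -5.6, 7.1]
opening: 0.11
grasp_force: 58.8
0.0 [0. 0.] [0. 0.]
0.06 [-3.1 14. ] [ 1.6 13.9]
0.12 [-7.1 27.8] [ 2.4 27.5]
0.18 [-11.8  41.3] [ 2.4 40.7]
0.24 [-17.4  54.5] [ 1.5 53.4]
0.3 [-23.8  67.4] [-0.2 65.6]
0.36 [-30.9  79.8] [-2.6 77.3]
0.42 [-38.7  91.8] [-5.8 88.3]
0.48 [-47.3 103.3] [-9.7 98.8]
0.54 [-56.5 114.3] [-14.4 108.6]
0.6 [-66.4 124.7] [-19.7 117.6]
0.66 [-76.9 134.5] [-25.7 126. ]
0.72 [-87.9 143.6] [-32.2 133.5]
0.78 [-99.5 152.1] [-39.4 140.2]
0.84 [-111.5  159.8] [-47.1 146.1]
0.9 [-124.   166.9] [-55.3 151.1]
```

```bash
cat > arc.py <<'E'
import numpy as np
a0=np.arctan2(45,235)
def tcp(a):
    b=a/2;return np.array([239*np.cos(a0+a),239*np.sin(a0+a)])+158*np.array([np.sin(b),np.cos(b)])
def rows(s,seq):
    b=s/2
    for a in seq:
        d=tcp(a)-tcp(s); yt=-d[0]*np.cos(b)+d[1]*np.sin(b); zt=-d[0]*np.sin(b)-d[1]*np.cos(b)
        print([round(yt,1),round(zt,1),round(-(a-s)/2,3)])
    print()
L=[[0,.06,.12,.18,.24,.3],[.3,.34,.38,.42,.46,.5],[.5,.54,.58,.62,.66,.7],[.7,.74,.78,.82,.86,.88]]
for l in L: rows(l[0],l[1:])
print('down')
for l in L[::-1]: l=l[::-1]; rows(l[0],l[1:])
E
python3 arc.py
```

```text
[np.float64(-1.6), np.float64(-13.9), -0.03]
[np.float64(-2.4), np.float64(-27.5), -0.06]
[np.float64(-2.4), np.float64(-40.7), -0.09]
[np.float64(-1.5), np.float64(-53.4), -0.12]
[np.float64(0.2), np.float64(-65.6), -0.15]

[np.float64(2.7), np.float64(-7.5), -0.02]
[np.float64(5.7), np.float64(-14.7), -0.04]
[np.float64(9.0), np.float64(-21.7), -0.06]
[np.float64(12.5), np.float64(-28.2), -0.08]
[np.float64(16.4), np.float64(-34.5), -0.1]

[np.float64(4.7), np.float64(-5.5), -0.02]
[np.float64(9.5), np.float64(-10.5), -0.04]
[np.float64(14.6), np.float64(-15.2), -0.06]
[np.float64(19.9), np.float64(-19.5), -0.08]
[np.float64(25.4), np.float64(-23.4), -0.1]

[np.float64(5.9), np.float64(-2.9), -0.02]
[np.float64(12.0), np.float64(-5.4), -0.04]
[np.float64(18.1), np.float64(-7.4), -0.06]
[np.float64(24.4), np.float64(-9.0), -0.08]
[np.float64(27.5), np.float64(-9.6), -0.09]

down
[np.float64(-3.2), np.float64(0.3), 0.01]
[np.float64(-9.5), np.float64(1.4), 0.03]
[np.float64(-15.8), np.float64(2.9), 0.05]
[np.float64(-22.1), np.float64(4.8), 0.07]
[np.float64(-28.3), np.float64(7.1), 0.09]

[np.float64(-5.8), np.float64(3.3), 0.02]
[np.float64(-11.5), np.float64(7.1), 0.04]
[np.float64(-17.0), np.float64(11.2), 0.06]
[np.float64(-22.4), np.float64(15.8), 0.08]
[np.float64(-27.6), np.float64(20.8), 0.1]

[np.float64(-4.4), np.float64(5.8), 0.02]
[np.float64(-8.6), np.float64(12.0), 0.04]
[np.float64(-12.6), np.float64(18.6), 0.06]
[np.float64(-16.3), np.float64(25.5), 0.08]
[np.float64(-19.7), np.float64(32.7), 0.1]

[np.float64(-3.5), np.float64(11.8), 0.03]
[np.float64(-6.2), np.float64(24.3), 0.06]
[np.float64(-8.2), np.float64(37.3), 0.09]
[np.float64(-9.5), np.float64(50.8), 0.12]
[np.float64(-10.0), np.float64(64.8), 0.15]
```

```bash
python3 -m pendant '[[[0,0,-1.6,-14,-0.03,0,0],[0,0,-2.4,-27.5,-0.06,0,0],[0,0,-2.4,-41,-0.09,0,0],[0,0,-1.5,-53,-0.12,0,0],[0,0,0,-66,-0.15,0,0]]]'; python3 -m pendant '[[[0,0,3,-7.5,-0.02,0,0],[0,0,6,-15,-0.04,0,0],[0,0,9,-22,-0.06,0,0],[0,0,12.5,-28,-0.08,0,0],[0,0,16.4,-34.5,-0.1,0,0]]]';  python3 -m pendant '[[[0,0,5,-5.5,-0.02,0,0],[0,0,9.5,-10.5,-0.04,0,0],[0,0,14.6,-15,-0.06,0,0],[0,0,20,-19.5,-0.08,0,0],[0,0,25.4,-23.4,-0.1,0,0]]]'
```

```text
time_s: 16.28
eef_pos: [0.549, 0.3764, 0.405]
eef_rot: [0.073, 0.997, -0.035, -0.001]
wrist_force: [5.2, 3.7, -6.3]
opening: 0.11
grasp_force: 58.4
time_s: 16.7
eef_pos: [0.548, 0.3666, 0.443]
eef_rot: [0.121, 0.992, -0.034, -0.001]
wrist_force: [4.1, 14.1, 3.4]
opening: 0.112
grasp_force: 58.8
time_s: 17.12
eef_pos: [0.5464, 0.3477, 0.4735]
eef_rot: [0.17, 0.985, -0.034, -0.002]
wrist_force: [2.9, 9.8, 7.4]
opening: 0.107
grasp_force: 62.3
```

```bash
python3 -m pendant '[[[0,0,6,-3,-0.02,0,0],[0,0,12,-5.4,-0.04,0,0],[0,0,18,-7.4,-0.06,0,0],[0,0,23,-8.7,-0.075,0,0],[0,0,23,-8.7,-0.075,0,0]]]'; python3 -m pendant '[[[0,0,0,0,0,0,0],[0,0,0,0,0,0,0],[0,0,0,0,0,0,0],[0,0,0,0,0,0,0],[0,0,0,0,0,0,0]]]'
python3 - <<'E'
from h import *
im=shot('scene','s3');cv2.imwrite('pics/s3c.png',cv2.resize(im[170:400,200:480],None,fx=2.6,fy=2.6,interpolation=cv2.INTER_CUBIC))
E
```

```text
time_s: 17.53
eef_pos: [0.5451, 0.3277, 0.4894]
eef_rot: [0.209, 0.977, -0.034, -0.004]
wrist_force: [1.2, 7.1, 8.6]
opening: 0.112
grasp_force: 64.7
time_s: 17.95
eef_pos: [0.5451, 0.3282, 0.4891]
eef_rot: [0.208, 0.977, -0.034, -0.004]
wrist_force: [1.8, 6.8, 7.2]
opening: 0.114
grasp_force: 64.7
```

View pics/s3c.png

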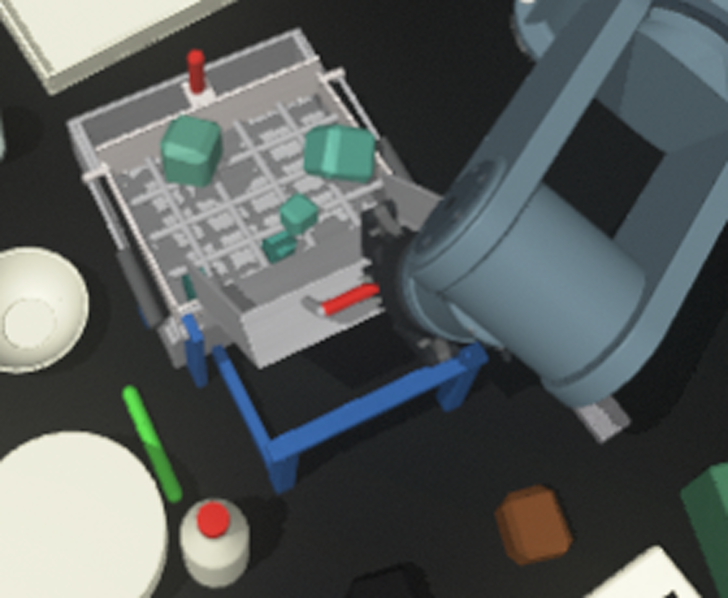

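```bash
python3 -m pendant '[[[0,0,-6.2,1.1,0.02,0,0],[0,0,-12.4,2.5,0.04,0,0],[0,0,-17,4,0.055,0,0],[0,0,-23.4,6,0.075,0,0]]]'; python3 -m pendant '[[[0,0,-5.8,3.3,0.02,0,0],[0,0,-11.5,7,0.04,0,0],[0,0,-17,11,0.06,0,0],[0,0,-22.4,16,0.08,0,0],[0,0,-27.6,21,0.1,0,0]]]';  python3 -m pendant '[[[0,0,-4.4,6,0.02,0,0],[0,0,-8.6,12,0.04,0,0],[0,0,-12.6,18.6,0.06,0,0],[0,0,-16.3,25.5,0.08,0,0],[0,0,-19.7,32.7,0.1,0,0]]]'; python3 -m pendant '[[[0,0,-3.5,12,0.03,0,0],[0,0,-6.2,24,0.06,0,0],[0,0,-8.2,37,0.09,0,0],[0,0,-9.5,51,0.12,0,0],[0,0,-10,64,0.15,0,0]]]'; python3 -m pendant '[[[0,0,0,0,0,0,0],[0.3,0,0,0,0,0,0],[0.35,0,0,0,0,0,0],[0.35,0,0,0,0,0,0]]]'
```

```text
time_s: 18.33
eef_pos: [0.5467, 0.3463, 0.4721]
eef_rot: [0.173, 0.984, -0.035, -0.004]
wrist_force: [4.8, 1.7, 2.1]
opening: 0.108
grasp_force: 65.3
time_s: 18.75
eef_pos: [0.5482, 0.365, 0.441]
eef_rot: [0.123, 0.992, -0.035, -0.003]
wrist_force: [1.4, 6.0, 4.6]
opening: 0.11
grasp_force: 67.2
time_s: 19.17
eef_pos: [0.549, 0.3755, 0.4038]
eef_rot: [0.074, 0.997, -0.035, -0.002]
wrist_force: [6.0, 1.2, 0.0]
opening: 0.112
grasp_force: 67.4
time_s: 19.58
eef_pos: [0.5487, 0.3751, 0.3395]
eef_rot: [0.0, 0.999, -0.035, 0.0]
wrist_force: [-11.4, -30.4, 55.7]
opening: 0.113
grasp_force: 74.9
time_s: 19.92
eef_pos: [0.5479, 0.3758, 0.3389]
eef_rot: [0.0, 0.999, -0.035, -0.001]
wrist_force: [-0.6, -0.7, 0.7]
opening: 0.353
grasp_force: 0.0
```

```bash
python3 -m pendant '[[[0.35,0,0,-30,0,0,0],[0.4,0,0,-70,0,0,0],[0.4,0,40,-70,0,0,0],[0.4,0,80,-70,0,0,0],[0.4,0,120,-70,0,0,0]]]'; python3 -m pendant '[[[0.4,0,40,0,0,0,0],[0.4,0,80,0,0,0,0],[0.4,0,120,0,0,0,0],[0.4,0,160,0,0,0,0],[0.4,0,200,0,0,0,0]]]'; python3 -m pendant '[[[0.4,0,40,0,0,0,0],[0.4,0,80,0,0,0,0],[0.4,0,120,0,0,0,0],[0.4,0,160,0,0,0,0],[0.4,0,167,0,0,0,0]]]'
python3 - <<'E'
from h import *
o=ctrl.get_obs();print(o['eef_pos'],o['q'])
im=shot('top','top4');s=shot('scene','s4')
print(blobs(im,'red'),blobs(s,'red'))
cv2.imwrite('pics/s4c.png',np.hstack([cv2.resize(s[170:370,200:400],(400,400),interpolation=cv2.INTER_CUBIC),cv2.resize(im[130:280,130:280],(400,400),interpolation=cv2.INTER_CUBIC)]))
E
```

```text
time_s: 20.33
eef_pos: [0.5394, 0.2557, 0.4103]
eef_rot: [-0.0, 0.999, -0.034, 0.0]
wrist_force: [1.0, -0.1, -0.6]
opening: 0.402
grasp_force: 0.0
time_s: 20.75
eef_pos: [0.5253, 0.0553, 0.4096]
eef_rot: [-0.0, 0.999, -0.035, -0.0]
wrist_force: [0.9, 0.5, 0.3]
opening: 0.401
grasp_force: 0.0
time_s: 21.17
eef_pos: [0.5139, -0.1147, 0.4097]
eef_rot: [0.001, 0.999, -0.037, -0.0]
wrist_force: [0.3, -0.1, 0.6]
opening: 0.4
grasp_force: 0.0
[ 0.51386323 -0.11473806  0.40967121] [-0.44482522  0.06757401  1.72262372 -0.00181008  1.35082613  1.20052181]
[([165.0, 133.6], 98, [160, 128, 11, 12]), ([138.0, 192.4], 170, [133, 174, 10, 37]), ([310.7, 211.3], 46, [308, 207, 7, 10])] [([274.9, 196.1], 90, [272, 189, 7, 17]), ([363.5, 347.6], 275, [344, 337, 41, 24]), ([281.5, 369.5], 137, [276, 363, 12, 14])]
```

View pics/s4c.png

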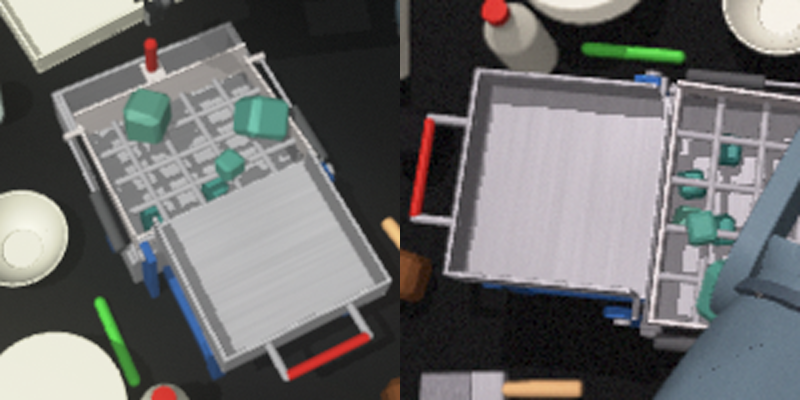

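```bash
python3 -m pendant '[[[0.5,0,0,0,0,0,-0.12],[0.5,0,0,0,0,0,-0.24],[0.5,0,0,0,0,0,-0.36],[0.5,0,0,0,0,0,-0.48],[0.5,0,0,0,0,0,-0.6]]]'; python3 -m pendant '[[[0.5,0,0,0,0,0,-0.12],[0.5,0,0,0,0,0,-0.24],[0.5,0,0,0,0,0,-0.36],[0.5,0,0,0,0,0,-0.48],[0.5,0,0,0,0,0,-0.6]]]'; python3 -m pendant '[[[0.5,0,0,0,0,0,-0.12],[0.5,0,0,0,0,0,-0.24],[0.5,0,0,0,0,0,-0.371],[0.5,0,0,0,0,0,-0.371]]]'; python3 -m pendant '[[[0.5,4,0,40,0,0,0],[0.5,4,0,80,0,0,0],[0.5,4,0,110,0,0,0],[0.5,4,0,115,0,0,0],[0.5,4,0,115,0,0,0]]]'; python3 -m pendant '[[[0,0,0,0,0,0,0],[0,0,0,0,0,0,0],[0,0,0,0,0,0,0],[0,0,0,0,0,0,0]]]'
```

```text
time_s: 21.68
eef_pos: [0.5146, -0.1077, 0.4094]
eef_rot: [-0.001, 0.964, 0.266, -0.0]
wrist_force: [-0.2, 0.1, -1.0]
opening: 0.503
grasp_force: 0.0
time_s: 22.1
eef_pos: [0.5146, -0.1077, 0.4094]
eef_rot: [-0.001, 0.842, 0.539, 0.0]
wrist_force: [-0.5, -0.4, 0.2]
opening: 0.503
grasp_force: 0.0
time_s: 22.43
eef_pos: [0.5146, -0.1079, 0.4095]
eef_rot: [-0.001, 0.729, 0.685, 0.0]
wrist_force: [-0.3, -0.1, -0.3]
opening: 0.504
grasp_force: 0.0
time_s: 22.85
eef_pos: [0.514, -0.1046, 0.2926]
eef_rot: [-0.003, 0.732, 0.682, -0.001]
wrist_force: [0.3, -0.4, 0.4]
opening: 0.502
grasp_force: 0.0
time_s: 23.18
eef_pos: [0.514, -0.1059, 0.2969]
eef_rot: [-0.001, 0.731, 0.682, -0.001]
wrist_force: [-12.5, 0.4, 8.1]
opening: 0.195
grasp_force: 58.8
```

```bash
python3 -m pendant '[[[0.5,0,0,0,0,0,0],[0.5,0,0,0,0,0,0],[0.5,-5,-1,0,0,0,0],[0.5,-5,-1,0,0,0,0]]]'; python3 -m pendant '[[[0,0,0,0,0,0,0],[0,0,0,0,0,0,0],[0,0,0,0,0,0,0],[0,0,0,0,0,0,0]]]';  python3 -m pendant '[[[0,-10,0,0,0,0,0],[0,-20,0,0,0,0,0],[0,-30,0,0,0,0,0],[0,-40,0,0,0,0,0],[0,-44,0,0,0,0,0]]]'; python3 -m pendant '[[[0,-1,0,0,0,0,0],[0,-2,0,0,0,0,0],[0,-2,0,0,0,0,0]]]'
```

```text
time_s: 23.52
eef_pos: [0.5139, -0.1118, 0.2959]
eef_rot: [0.001, 0.731, 0.682, 0.0]
wrist_force: [0.1, -1.2, 1.1]
opening: 0.498
grasp_force: 0.0
time_s: 23.85
eef_pos: [0.5133, -0.1111, 0.2951]
eef_rot: [-0.0, 0.731, 0.682, -0.0]
wrist_force: [-4.1, -1.8, 5.0]
opening: 0.195
grasp_force: 58.8
time_s: 24.27
eef_pos: [0.5102, -0.1542, 0.295]
eef_rot: [-0.002, 0.731, 0.682, 0.001]
wrist_force: [-1.2, 11.2, 9.3]
opening: 0.195
grasp_force: 59.2
time_s: 24.52
eef_pos: [0.5102, -0.1553, 0.2951]
eef_rot: [-0.002, 0.731, 0.682, 0.001]
wrist_force: [-3.4, 10.9, 8.3]
opening: 0.193
grasp_force: 59.1
```

```bash
python3 -m pendant '[[[0,-2,0,0,0,0,0],[0,-3,0,0,0,0,0],[0,-3,0,0,0,0,0]]]'
```

```text
time_s: 24.77
eef_pos: [0.5101, -0.1572, 0.2951]
eef_rot: [-0.003, 0.731, 0.682, 0.002]
wrist_force: [-2.4, 16.5, 10.2]
opening: 0.193
grasp_force: 59.3
```

```bash
python3 -m pendant '[[[0.6,0,0,0,0,0,0],[0.6,0,0,0,0,0,0],[0.6,0,0,0,0,0,0],[0.6,0,0,0,0,0,0],[0.6,0,0,0,0,0,0]]]'
python3 - <<'E'
from h import *
s=shot('scene','s5');im=shot('top','top5');print(blobs(s,'red')[:1],blobs(s,'teal'));print(blobs(im,'teal'),blobs(im,'red'))
E
```

```text
time_s: 25.18
eef_pos: [0.5099, -0.1601, 0.2945]
eef_rot: [-0.0, 0.731, 0.682, -0.0]
wrist_force: [-0.7, -0.3, -0.7]
opening: 0.604
grasp_force: 0.0
[([274.9, 196.2], 91, [272, 189, 7, 17])] [([321.7, 216.6], 521, [309, 204, 26, 26]), ([275.0, 231.5], 495, [264, 219, 23, 26]), ([298.7, 254.2], 61, [294, 251, 11, 8]), ([306.8, 263.8], 99, [300, 258, 14, 12]), ([274.3, 278.1], 66, [270, 273, 11, 12])]
[([253.4, 187.7], 57, [250, 184, 8, 8]), ([283.1, 196.4], 426, [270, 185, 27, 25]), ([239.3, 195.0], 22, [234, 194, 10, 3]), ([239.1, 201.7], 38, [235, 200, 10, 5]), ([257.7, 206.6], 61, [254, 203, 8, 9]), ([237.9, 210.7], 69, [232, 207, 12, 8]), ([250.7, 213.1], 39, [247, 210, 8, 7]), ([250.0, 220.1], 20, [246, 219, 9, 3]), ([267.2, 239.3], 242, [259, 228, 18, 23]), ([100.8, 299.4], 19, [99, 295, 5, 10]), ([65.4, 323.4], 16, [63, 321, 7, 6])] [([165.0, 133.6], 98, [160, 128, 11, 12]), ([138.0, 192.5], 168, [133, 174, 10, 37]), ([310.7, 211.3], 46, [308, 207, 7, 10])]
```

```bash
python3 -m pendant '[[[0.6,25,0,0,0,0,0],[0.6,49,0,0,0,0,0],[0.6,49,0,0,0,0,0]]]'; python3 -m pendant '[[[0,0,0,0,0,0,0],[0,0,0,0,0,0,0],[0,0,0,0,0,0,0],[0,0,0,0,0,0,0],[0,0,0,0,0,0,0]]]';  python3 -m pendant '[[[0,-10,0,0,0,0,0],[0,-20,0,0,0,0,0],[0,-30,0,0,0,0,0],[0,-40,0,0,0,0,0],[0,-49,0,0,0,0,0]]]'; python3 -m pendant '[[[0,0,0,0,0,0,0],[0,0,0,0,0,0,0]]]'; python3 -m pendant '[[[0.6,0,0,0,0,0,0],[0.6,0,0,0,0,0,0],[0.6,0,0,0,0,0,0],[0.6,0,0,0,0,0,0],[0.6,0,0,0,0,0,0]]]';python3 -m pendant '[[[0.6,25,0,0,0,0,0],[0.6,49,0,0,0,0,0],[0.6,49,0,0,0,0,0]]]'; python3 -m pendant '[[[0,0,0,0,0,0,0],[0,0,0,0,0,0,0],[0,0,0,0,0,0,0],[0,0,0,0,0,0,0],[0,0,0,0,0,0,0]]]';  python3 -m pendant '[[[0,-10,0,0,0,0,0],[0,-20,0,0,0,0,0],[0,-30,0,0,0,0,0],[0,-40,0,0,0,0,0],[0,-49,0,0,0,0,0]]]'; python3 -m pendant '[[[0,0,0,0,0,0,0],[0,0,0,0,0,0,0]]]'
```

```text
time_s: 25.53
eef_pos: [0.5131, -0.1083, 0.2943]
eef_rot: [-0.001, 0.731, 0.683, 0.0]
wrist_force: [-0.5, 0.1, -0.4]
opening: 0.601
grasp_force: 0.0
time_s: 25.95
eef_pos: [0.5132, -0.1117, 0.2949]
eef_rot: [-0.0, 0.732, 0.682, -0.0]
wrist_force: [-2.8, 1.1, 5.4]
opening: 0.191
grasp_force: 58.8
time_s: 26.37
eef_pos: [0.5099, -0.1583, 0.2948]
eef_rot: [-0.003, 0.732, 0.682, 0.002]
wrist_force: [5.3, 59.5, 26.5]
opening: 0.196
grasp_force: 61.2
time_s: 26.53
eef_pos: [0.51, -0.1578, 0.2949]
eef_rot: [-0.003, 0.732, 0.682, 0.002]
wrist_force: [-2.4, 17.8, 10.2]
opening: 0.196
grasp_force: 59.4
time_s: 26.95
eef_pos: [0.51, -0.1603, 0.2946]
eef_rot: [0.0, 0.732, 0.682, -0.0]
wrist_force: [-0.3, 0.0, -0.3]
opening: 0.603
grasp_force: 0.0
time_s: 27.2
eef_pos: [0.5131, -0.1084, 0.2943]
eef_rot: [-0.001, 0.731, 0.683, 0.0]
wrist_force: [-0.0, 0.6, -0.2]
opening: 0.603
grasp_force: 0.0
time_s: 27.62
eef_pos: [0.5132, -0.1117, 0.2949]
eef_rot: [-0.0, 0.732, 0.682, -0.0]
wrist_force: [-3.5, 0.5, 4.4]
opening: 0.197
grasp_force: 58.8
time_s: 28.03
eef_pos: [0.5098, -0.1584, 0.2948]
eef_rot: [-0.003, 0.732, 0.682, 0.002]
wrist_force: [5.2, 59.3, 25.8]
opening: 0.199
grasp_force: 61.2
time_s: 28.2
eef_pos: [0.51, -0.1578, 0.2948]
eef_rot: [-0.003, 0.732, 0.682, 0.002]
wrist_force: [-2.3, 18.3, 10.5]
opening: 0.197
grasp_force: 59.4
```

Release the third, then back off and look.

```bash
python3 -m pendant '[[[0.6,0,0,0,0,0,0],[0.6,0,0,0,0,0,0],[0.6,0,0,0,0,0,0],[0.6,0,0,0,0,0,0],[0.6,0,0,0,0,0,0]]]'; python3 -m pendant '[[[0.8,0,0,-40,0,0,0],[0.8,-30,0,-60,0,0,0],[0.8,-70,0,-60,0,0,0],[0.8,-70,0,-60,0,0,0]]]'
python3 - <<'E'
from h import *
s=shot('scene','s6');im=shot('top','top6');print(blobs(s,'red')[:1],blobs(s,'teal'));print(blobs(im,'teal'),blobs(im,'red'))
cv2.imwrite('pics/s6c.png',np.hstack([cv2.resize(s[180:300,235:355],(400,400),interpolation=cv2.INTER_CUBIC),cv2.resize(im[150:270,210:330],(400,400),interpolation=cv2.INTER_CUBIC)]))
E
```

```text
time_s: 28.62
eef_pos: [0.51, -0.1603, 0.2946]
eef_rot: [0.0, 0.732, 0.682, -0.0]
wrist_force: [0.7, -0.4, 0.1]
opening: 0.597
grasp_force: 0.0
time_s: 28.95
eef_pos: [0.5053, -0.2352, 0.3572]
eef_rot: [0.004, 0.732, 0.681, -0.001]
wrist_force: [0.1, 0.5, -0.7]
opening: 0.802
grasp_force: 0.0
[([274.9, 196.2], 91, [272, 189, 7, 17])] [([314.4, 212.5], 505, [303, 200, 24, 26]), ([271.8, 228.4], 501, [259, 216, 26, 26]), ([287.8, 259.9], 53, [284, 256, 9, 9]), ([307.1, 263.7], 99, [301, 258, 13, 12]), ([292.0, 267.3], 18, [289, 265, 7, 5]), ([274.3, 278.1], 66, [270, 273, 11, 12])]
[([285.7, 195.4], 458, [273, 183, 26, 26]), ([253.4, 187.7], 57, [250, 184, 8, 8]), ([239.3, 195.0], 22, [234, 194, 10, 3]), ([239.1, 201.7], 38, [235, 200, 10, 5]), ([257.8, 205.6], 51, [254, 202, 8, 9]), ([237.8, 210.6], 67, [232, 207, 12, 8]), ([250.6, 213.1], 40, [247, 210, 8, 7]), ([249.9, 220.1], 21, [246, 219, 9, 3]), ([279.3, 238.1], 431, [268, 225, 24, 26]), ([103.9, 293.4], 18, [102, 288, 6, 12])] [([165.0, 133.6], 97, [160, 128, 11, 12]), ([138.0, 192.5], 169, [133, 174, 10, 37]), ([310.7, 211.3], 46, [308, 207, 7, 10])]
```

View pics/s6c.png

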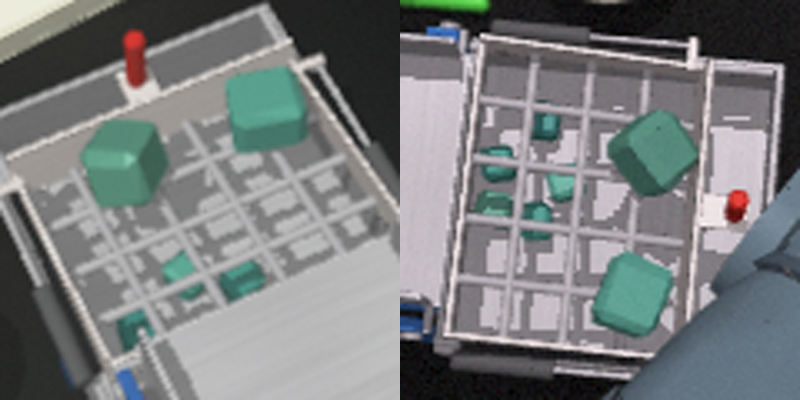

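Run:
```python
from h import *
print(tri((289,261.5),(257.8,205.6)),tri((307,263.7),(250.5,215)),tri((274.3,278),(253.4,187.7)))
im=cv2.imread('pics/top6.png')
for n,a,b in(('L',(271.8,228.4),(285.7,195.4)),('R',(314.4,212.5),(279.3,238.1))): print(n,*tri(a,b))
a,b=cv2.imread('pics/s6.png')[235:285,262:322],im[175:235,225:297]
cv2.imwrite('pics/z6.png',np.hstack([cv2.resize(a,(400,400),interpolation=cv2.INTER_CUBIC),cv2.resize(b,(400,400),interpolation=cv2.INTER_CUBIC)]))
```

```text
(array([0.55168983, 0.0461409 , 0.0205319 ]), np.float64(0.010328539831196555)) (array([0.51545558, 0.07276482, 0.02025863]), np.float64(0.004138263273439825)) (array([0.61175583, 0.06435112, 0.00791711]), np.float64(0.007993066901843))
L [ 0.56479988 -0.03871085  0.09914379] 0.0009783691114829476
R [ 0.43601199 -0.02258987  0.10244441] 0.0028419929093618872
```

View pics/z6.png

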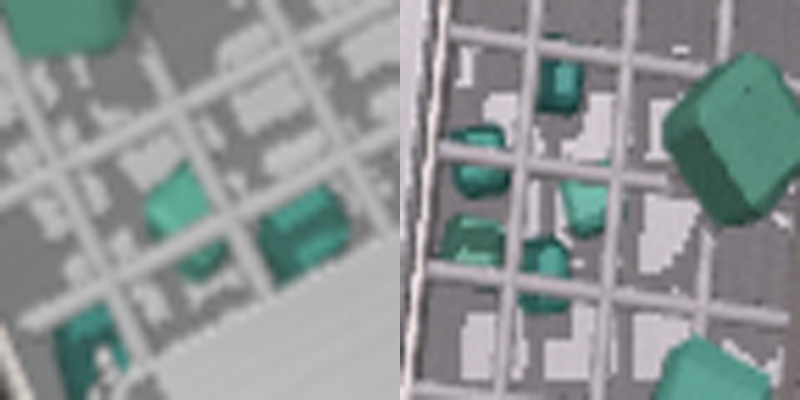

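```bash
cat > fit.py <<'E'
from h import *
from itertools import permutations
from scipy.optimize import minimize
O=np.array([.5235,.029,0]);Rs=R.from_euler('z',-.07)
def mask(fn,box):
    h=cv2.cvtColor(cv2.imread(f'pics/{fn}.png'),cv2.COLOR_BGR2HSV);m=cv2.inRange(h,(75,70,35),(98,255,255))
    x,y,w,hh=box;o=np.zeros_like(m);o[y-1:y+hh+1,x-1:x+w+1]=m[y-1:y+hh+1,x-1:x+w+1];return cv2.resize(o,None,fx=4,fy=4,interpolation=cv2.INTER_NEAREST)
c=np.array([[a,b,d] for a in(-1,1) for b in(-1,1) for d in(-1,1)])/2.
# corners chopped: use points 0.75 along each edge from the corner
ch=np.vstack([np.where(np.arange(3)==k,q*.72,q) for q in c for k in range(3)])
def sil(n,X,sh):
    p=np.array([proj(n,x) for x in X]);o=np.zeros(sh,np.uint8);cv2.fillConvexPoly(o,cv2.convexHull(((p+.5)*4).astype(np.float32)).astype(np.int32),255);return o
def fit(ms,p0,tilt=.18,floor=None,dims=None):
    best=[]
    for dm in ([(66,58,56),(66,56,58),(58,56,66)] if dims is None else dims):
        def cost(p):
            Rw=Rs*R.from_euler('x',tilt)*R.from_euler('z',p[2])
            sc=(Rs.inv().apply(np.array([p[0],p[1],0])-O)); zf=(.088+sc[1]*np.tan(.18)+dm[2]/2000/np.cos(.18)) if floor is None else floor+dm[2]/2000
            X=Rw.apply(ch*np.array(dm)/1000)+[p[0],p[1],zf]
            J=0
            for n,m in ms.items():
                s=sil(n,X,m.shape);J+=1-(s&m>0).sum()/((s|m)>0).sum()
            return J
        for y0 in np.arange(0,np.pi,np.pi/8):
            r=minimize(cost,[p0[0],p0[1],y0],method='Nelder-Mead',options=dict(initial_simplex=[[p0[0],p0[1],y0],[p0[0]+.008,p0[1],y0],[p0[0],p0[1]+.008,y0],[p0[0],p0[1],y0+.25]],maxfev=60))
            best.append((r.fun,dm,r.x))
    best.sort(key=lambda t:t[0]);return best[:4]
E
python3 - <<'E'
from fit import *
for nm,bs,bt,p in(('L',[259,216,26,26],[273,183,26,26],(.565,-.037)),('R',[303,200,24,26],[268,225,24,26],(.436,-.021))):
    for f,d,x in fit({'scene':mask('s6',bs),'top':mask('top6',bt)},p): print(nm,round(f,3),d,x[:2].round(4),'yaw_world',round((x[2]-.07)%np.pi,2))
E
```

```text
L 0.445 (58, 56, 66) [ 0.5631 -0.0385] yaw_world 0.95
L 0.449 (58, 56, 66) [ 0.5631 -0.0383] yaw_world 0.98
L 0.455 (58, 56, 66) [ 0.5635 -0.0394] yaw_world 0.87
L 0.457 (58, 56, 66) [ 0.5621 -0.0389] yaw_world 0.75
R 0.39 (58, 56, 66) [ 0.4358 -0.0232] yaw_world 2.79
R 0.391 (58, 56, 66) [ 0.4358 -0.0218] yaw_world 2.79
R 0.391 (58, 56, 66) [ 0.4356 -0.0224] yaw_world 2.8
R 0.392 (58, 56, 66) [ 0.4358 -0.0226] yaw_world 2.76
```

```bash
python3 -m pendant '[[[0.78,36,-15,0,0,0,0.1],[0.78,72,-30,0,0,0,0.2],[0.78,110,-46,0,0,0,0.28],[0.78,148,-62,0,0,0,0.28],[0.78,185,-77,0,0,0,0.28]]]'; python3 -m pendant '[[[0.78,0,0,0,0,0,0],[0.78,0,0,0,0,0,0]]]'
python3 - <<'E'
from h import *
o=ctrl.get_obs();p=o['eef_pos'];q=o['eef_rot'];r=R.from_quat([*q[1:],q[0]])
print(p,r.as_matrix().round(3)); print(r.inv().apply(np.array([.4358,-.0226,.270])-p)*1000)
E
```

```text
time_s: 29.47
eef_pos: [0.4396, -0.0374, 0.3537]
eef_rot: [-0.001, 0.819, 0.573, -0.0]
wrist_force: [0.8, 0.1, 0.2]
opening: 0.777
grasp_force: 0.0
time_s: 29.63
eef_pos: [0.4401, -0.0372, 0.3541]
eef_rot: [-0.0, 0.818, 0.575, -0.0]
wrist_force: [0.1, 0.1, 0.5]
opening: 0.784
grasp_force: 0.0
[ 0.44013607 -0.03716963  0.35405934] [[ 0.338  0.941 -0.001]
 [ 0.941 -0.338  0.001]
 [ 0.    -0.001 -1.   ]]
[12.22643175 -8.92343092 84.07101033]
```

```bash
python3 -m pendant '[[[0.78,12,-9,0,0,0,0],[0.78,12,-9,40,0,0,0],[0.78,12,-9,70,0,0,0],[0.78,12,-9,84,0,0,0],[0.78,12,-9,84,0,0,0]]]'; python3 -m pendant '[[[0,0,0,0,0,0,0],[0,0,0,0,0,0,0],[0,0,0,0,0,0,0],[0,0,0,0,0,0,0],[0,0,0,0,0,0,0]]]'
```

```text
time_s: 30.05
eef_pos: [0.4355, -0.0255, 0.2673]
eef_rot: [-0.003, 0.82, 0.573, -0.002]
wrist_force: [0.7, 0.5, 0.5]
opening: 0.783
grasp_force: 0.0
time_s: 30.47
eef_pos: [0.4371, -0.0256, 0.2714]
eef_rot: [0.001, 0.819, 0.573, 0.0]
wrist_force: [0.2, 0.1, -2.0]
opening: 0.73
grasp_force: 65.1
```

```bash
python3 -m pendant '[[[0,0,0,-25,0,0,0],[0,0,0,-60,0,0,0],[0,0,0,-95,0,0,0],[0,0,0,-130,0,0,0],[0,0,0,-130,0,0,0]]]'; python3 -m pendant '[[[0,-36,15,0,0,0,0],[0,-72,30,0,0,0,0],[0,-110,45,0,0,0,0],[0,-148,60,0,0,0,0],[0,-185,75,0,0,0,0]]]'; python3 -m pendant '[[[0,-36,14,0,0,0,0],[0,-72,28,0,0,0,0],[0,-105,42,0,0,0,0],[0,-117,47,0,0,0,0],[0,-117,47,0,0,0,0]]]'; python3 -m pendant '[[[0,0,0,0,0,0,0],[0,0,0,40,0,0,0],[0,0,0,80,0,0,0],[0,0,0,120,0,0,0],[0,0,0,160,0,0,0]]]'
```

```text
time_s: 30.88
eef_pos: [0.4387, -0.0259, 0.4085]
eef_rot: [0.005, 0.819, 0.573, 0.004]
wrist_force: [1.4, -0.4, -1.1]
opening: 0.731
grasp_force: 66.5
time_s: 31.3
eef_pos: [0.4435, -0.2267, 0.4008]
eef_rot: [0.0, 0.819, 0.573, 0.0]
wrist_force: [1.2, 0.4, -2.2]
opening: 0.725
grasp_force: 66.3
time_s: 31.72
eef_pos: [0.4474, -0.354, 0.4002]
eef_rot: [0.0, 0.82, 0.572, -0.0]
wrist_force: [-1.4, 0.2, -2.0]
opening: 0.727
grasp_force: 66.4
time_s: 32.13
eef_pos: [0.4482, -0.3489, 0.2396]
eef_rot: [0.0, 0.819, 0.574, 0.0]
wrist_force: [0.7, -1.0, -2.1]
opening: 0.726
grasp_force: 66.3
```

```bash
python3 -m pendant '[[[0,0,0,15,0,0,0],[0,0,0,28,0,0,0],[0,0,0,34,0,0,0],[0,0,0,34,0,0,0]]]'
```

```text
time_s: 32.47
eef_pos: [0.4482, -0.35, 0.2062]
eef_rot: [-0.001, 0.819, 0.574, 0.0]
wrist_force: [0.1, 0.5, -1.2]
opening: 0.724
grasp_force: 66.3
```

```bash
python3 -m pendant '[[[0,0,0,2,0,0,0],[0,0,0,4,0,0,0],[0,0,0,4,0,0,0]]]'; python3 -m pendant '[[[0.8,0,0,0,0,0,0],[0.9,0,0,0,0,0,0],[0.9,0,0,0,0,0,0],[0.9,0,0,0,0,0,0]]]';  python3 -m pendant '[[[0.9,0,0,-20,0,0,0],[0.9,0,0,-60,0,0,0],[0.9,0,0,-100,0,0,0],[0.9,0,0,-140,0,0,0],[0.8,0,0,-180,0,0,0]]]'; python3 -m pendant '[[[0.78,0,0,0,0,0,0.1],[0.78,0,0,0,0,0,0.2],[0.78,0,0,0,0,0,0.31],[0.78,0,0,0,0,0,0.31]]]'
python3 - <<'E'
from fit import *
s=shot('scene','s7');im=shot('top','top7');print(blobs(s,'teal'));print(blobs(im,'teal'))
o=ctrl.get_obs();p=o['eef_pos'];q=o['eef_rot'];r=R.from_quat([*q[1:],q[0]])
print(p,r.as_matrix().round(3)); print(r.inv().apply(np.array([.5631,-.0385,.277])-p)*1000)
E
```

```text
time_s: 32.72
eef_pos: [0.4484, -0.3513, 0.2039]
eef_rot: [0.001, 0.819, 0.573, 0.0]
wrist_force: [0.1, -0.3, -1.8]
opening: 0.731
grasp_force: 66.3
time_s: 33.05
eef_pos: [0.4481, -0.3512, 0.2032]
eef_rot: [0.0, 0.819, 0.573, 0.0]
wrist_force: [-0.2, -0.2, 0.6]
opening: 0.901
grasp_force: 0.0
time_s: 33.47
eef_pos: [0.4477, -0.3507, 0.3846]
eef_rot: [-0.0, 0.819, 0.573, 0.0]
wrist_force: [0.7, -1.4, -0.6]
opening: 0.808
grasp_force: 0.0
time_s: 33.8
eef_pos: [0.4479, -0.3509, 0.3831]
eef_rot: [0.0, 0.899, 0.438, 0.0]
wrist_force: [-0.9, 0.9, -0.0]
opening: 0.786
grasp_force: 0.0
[([258.6, 151.6], 355, [249, 141, 21, 22]), ([271.8, 228.5], 497, [259, 216, 26, 26]), ([287.8, 259.9], 53, [284, 256, 9, 9]), ([307.1, 263.7], 98, [301, 258, 13, 12]), ([292.2, 267.2], 19, [289, 265, 7, 5]), ([274.3, 278.1], 66, [270, 273, 11, 12])]
[([285.7, 195.4], 458, [273, 183, 26, 26]), ([253.4, 187.7], 56, [250, 184, 8, 8]), ([239.3, 195.0], 22, [234, 194, 10, 3]), ([239.1, 201.7], 38, [235, 200, 10, 5]), ([257.8, 205.6], 51, [254, 202, 8, 9]), ([237.8, 210.6], 67, [232, 207, 12, 8]), ([250.7, 213.1], 39, [247, 210, 8, 7]), ([250.0, 220.1], 20, [246, 219, 9, 3]), ([72.9, 312.8], 26, [67, 306, 11, 14])]
[ 0.44789204 -0.35090528  0.38262854] [[ 0.61   0.792 -0.   ]
 [ 0.792 -0.61   0.   ]
 [ 0.    -0.    -1.   ]]
[317.79282089 -99.3732074  105.64094895]
```

```bash
python3 -m pendant '[[[0.84,38,-12,0,0,0,0],[0.84,76,-24,0,0,0,0],[0.84,114,-36,0,0,0,0],[0.84,152,-48,0,0,0,0],[0.84,190,-60,0,0,0,0]]]'; python3 -m pendant '[[[0.84,38,-12,0,0,0,0],[0.84,76,-24,0,0,0,0],[0.84,110,-34,0,0,0,0],[0.84,128,-39,0,0,0,0],[0.84,128,-39,20,0,0,0]]]';  python3 -m pendant '[[[0.84,0,0,30,0,0,0],[0.84,0,0,40,0,0,0],[0.84,0,0,40,0,0,0]]]'
python3 - <<'E'
from h import *
s=shot('scene','s8');im=shot('top','top8')
o=ctrl.get_obs();print(o['eef_pos'])
cv2.imwrite('pics/s8c.png',np.hstack([cv2.resize(s[160:280,220:340],(400,400),interpolation=cv2.INTER_CUBIC),cv2.resize(s[110:230,190:310],(400,400),interpolation=cv2.INTER_CUBIC)]))
E
```

```text
time_s: 34.32
eef_pos: [0.5172, -0.1624, 0.3825]
eef_rot: [-0.0, 0.897, 0.441, -0.0]
wrist_force: [0.8, -0.2, -0.3]
opening: 0.838
grasp_force: 0.0
time_s: 34.73
eef_pos: [0.5669, -0.0354, 0.3663]
eef_rot: [0.002, 0.896, 0.444, 0.003]
wrist_force: [0.2, -0.9, 0.1]
opening: 0.835
grasp_force: 0.0
time_s: 34.98
eef_pos: [0.5633, -0.0386, 0.3191]
eef_rot: [-0.002, 0.898, 0.441, -0.003]
wrist_force: [0.2, 0.6, 0.2]
opening: 0.837
grasp_force: 0.0
[ 0.56470927 -0.03931735  0.32280786]
```

View pics/s8c.png

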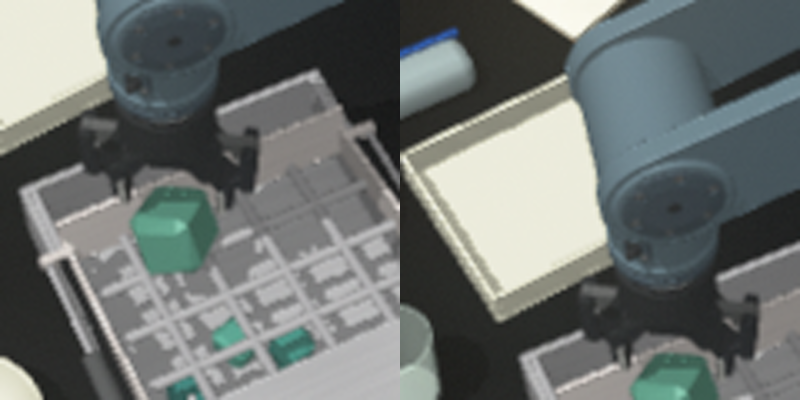

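```bash
python3 -m pendant '[[[0.84,-1,0,20,0,0,0],[0.84,-1,0,38,0,0,0],[0.84,-1,0,45,0,0,0],[0.84,-1,0,45,0,0,0]]]'; python3 -m pendant '[[[0,0,0,0,0,0,0],[0,0,0,0,0,0,0],[0,0,0,0,0,0,0],[0,0,0,0,0,0,0],[0,0,0,0,0,0,0]]]'
```

```text
time_s: 35.42
eef_pos: [0.5638, -0.0401, 0.2772]
eef_rot: [-0.0, 0.898, 0.44, -0.001]
wrist_force: [-0.2, 0.3, 0.6]
opening: 0.843
grasp_force: 0.0
time_s: 35.83
eef_pos: [0.5648, -0.0402, 0.2793]
eef_rot: [0.001, 0.898, 0.44, 0.001]
wrist_force: [-0.1, -2.0, 6.0]
opening: 0.684
grasp_force: 61.6
```

```bash
python3 -m pendant '[[[0,0,0,-25,0,0,0],[0,0,0,-60,0,0,0],[0,0,0,-95,0,0,0],[0,0,0,-127,0,0,0],[0,0,0,-127,0,0,0]]]'; python3 -m pendant '[[[0,-30,26,0,0,0,0],[0,-60,52,0,0,0,0],[0,-90,78,0,0,0,0],[0,-120,104,0,0,0,0],[0,-150,130,0,0,0,0]]]'; python3 -m pendant '[[[0,-30,25,0,0,0,0],[0,-60,50,0,0,0,0],[0,-80,68,0,0,0,0],[0,-86,72,0,0,0,0],[0,-86,72,0,0,0,0]]]'; python3 -m pendant '[[[0,0,0,0,0,0,0],[0,0,0,40,0,0,0],[0,0,0,80,0,0,0],[0,0,0,120,0,0,0],[0,0,0,155,0,0,0]]]'
```

```text
time_s: 36.25
eef_pos: [0.5654, -0.0398, 0.412]
eef_rot: [0.003, 0.898, 0.44, 0.004]
wrist_force: [1.9, -0.4, -1.0]
opening: 0.683
grasp_force: 62.2
time_s: 36.67
eef_pos: [0.5744, -0.2392, 0.4035]
eef_rot: [-0.001, 0.898, 0.44, -0.0]
wrist_force: [0.3, -0.1, -1.9]
opening: 0.687
grasp_force: 62.2
time_s: 37.08
eef_pos: [0.5782, -0.3521, 0.4029]
eef_rot: [-0.001, 0.899, 0.439, -0.0]
wrist_force: [-0.0, 0.6, -3.3]
opening: 0.687
grasp_force: 62.2
time_s: 37.5
eef_pos: [0.5789, -0.347, 0.2473]
eef_rot: [-0.001, 0.897, 0.441, -0.0]
wrist_force: [0.1, 0.2, -2.0]
opening: 0.682
grasp_force: 62.2
```

```bash
python3 -m pendant '[[[0,0,0,15,0,0,0],[0,0,0,30,0,0,0],[0,0,0,36,0,0,0],[0,0,0,38,0,0,0],[0,0,0,38,0,0,0]]]'; python3 -m pendant '[[[0.8,0,0,0,0,0,0],[0.9,0,0,0,0,0,0],[0.9,0,0,0,0,0,0],[0.9,0,0,0,0,0,0]]]';  python3 -m pendant '[[[0.9,0,0,-20,0,0,0],[0.9,0,0,-60,0,0,0],[0.9,0,0,-100,0,0,0],[0.9,0,0,-140,0,0,0],[0.9,0,0,-180,0,0,0]]]';  python3 -m pendant '[[[0.9,-30,-20,0,0,0,0],[0.9,-60,-40,0,0,0,0],[0.9,-90,-60,0,0,0,0],[0.9,-120,-80,0,0,0,0],[0.9,-150,-100,0,0,0,0]]]'
python3 - <<'E'
from h import *
s=shot('scene','s9');im=shot('top','top9');print(blobs(s,'teal'),blobs(s,'red'));print(ctrl.get_obs()['eef_pos'])
cv2.imwrite('pics/s9c.png',cv2.resize(s[100:370,180:450],(600,600),interpolation=cv2.INTER_CUBIC))
E
```

```text
time_s: 37.92
eef_pos: [0.5804, -0.3496, 0.2149]
eef_rot: [0.001, 0.898, 0.441, 0.001]
wrist_force: [-0.9, 2.6, 2.9]
opening: 0.688
grasp_force: 63.2
time_s: 38.25
eef_pos: [0.5794, -0.3502, 0.2126]
eef_rot: [0.001, 0.898, 0.44, 0.0]
wrist_force: [0.1, -0.3, 0.0]
opening: 0.9
grasp_force: 0.0
time_s: 38.67
eef_pos: [0.5788, -0.35, 0.3936]
eef_rot: [0.0, 0.898, 0.44, 0.0]
wrist_force: [1.6, -0.5, -0.4]
opening: 0.904
grasp_force: 0.0
time_s: 39.08
eef_pos: [0.4065, -0.4074, 0.392]
eef_rot: [0.0, 0.898, 0.44, 0.0]
wrist_force: [0.1, -1.2, -1.0]
opening: 0.899
grasp_force: 0.0
[([258.7, 151.6], 355, [249, 141, 21, 22]), ([223.8, 170.6], 355, [215, 160, 18, 22]), ([287.8, 259.9], 53, [284, 256, 9, 9]), ([307.1, 263.7], 98, [301, 258, 13, 12]), ([292.0, 267.3], 18, [289, 265, 7, 5]), ([274.3, 278.1], 66, [270, 273, 11, 12])] [([274.9, 196.2], 91, [272, 189, 7, 17]), ([363.5, 347.5], 274, [344, 337, 41, 23]), ([281.5, 369.5], 137, [276, 363, 12, 14])]
[ 0.40423125 -0.40898666  0.39195005]
```

View pics/s9c.png

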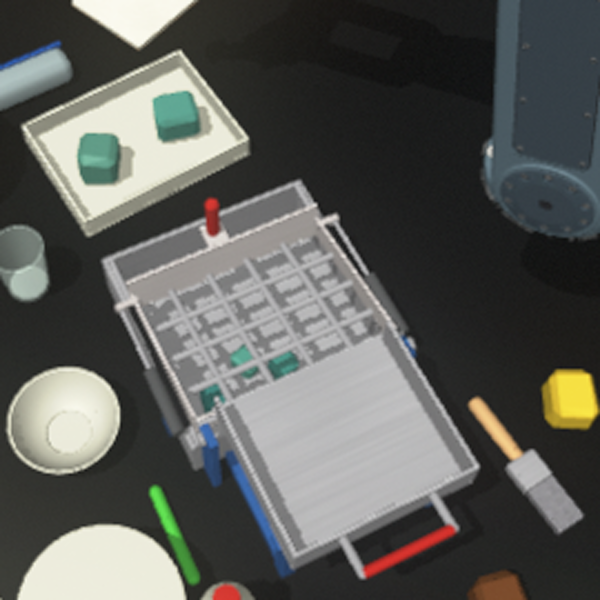

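Both large lumps lie flat in the tray at (98,158) and (176,115). The screen is home, the pan is down, and the small lumps are below the bars.

```bash
python3 -m pendant '[[[0.9,0,0,0,0,0,0],[0.9,0,0,0,0,0,0]]]'; python3 -c "
from bench import ctrl
print(ctrl.hand_in())"
```

```text
time_s: 39.35
eef_pos: [0.4083, -0.4074, 0.392]
eef_rot: [0.0, 0.898, 0.44, 0.0]
wrist_force: [-0.3, -0.7, 0.0]
opening: 0.9
grasp_force: 0.0
the job is handed in; nothing more can be done
None
```

I handed the job in at about 39 s: both large lumps lie side by side on the tray floor, all five small lumps are in the catch pan, the feed pan is fully down, and the screen is home after three jogs; the hand-in returned no verdict.

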